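# Show a specimen box's label slide to the reader

## Task

Pull the label slide of the box with the orange butterflies all the way out to its stop and hold it there for two seconds so the desk reader can read its label. Then ease it back fully home without letting it snap, and let go. Leave the blue butterflies' slide shut and do not disturb the loose things on the desk.

Things in the scene. Friction and masses are not known exactly. Their poses are not given: they have to be found in the camera images.
- orange_box: specimen box fixed to the desk, 180 (x) x 160 (y) x 68 mm high: black base 30 mm high under a white open tray of nine orange butterflies. Origin at the centre of its underside, z up, x away from its front face (at x = -90 mm), out of which a flat label slide is pulled towards -x
- orange_grip (a point): on the red upright grip of the orange box's slide: a plate 16 mm thick (x), 40 wide (y), top 74 mm above the desk. Point: mid thickness and width, 55 mm above the desk. Slide home: 142 mm in front of the box's origin, 44 mm free between grip and box face. Axes as the box's; pull along -x. Behind it only the flat blade, 80 mm wide, its top 16 mm above the desk
- orange_slide (a joint): how far the orange box's label slide is out (m): 0 home, 0.080 at its stop. A spring pulls it home, about 2 N at home rising to about 7 N at the stop. Let go when far out it snaps back; let go in the last 10 mm it goes home softly by itself. The slide weighs 0.2 kg
- blue_box: specimen box fixed to the desk, 180 (x) x 160 (y) x 68 mm high: black base 30 mm high under a white open tray of nine blue butterflies. Origin at the centre of its underside, z up, x away from its front face (at x = -90 mm), out of which a flat label slide is pulled towards -x; not to be used
- blue_grip (a point): on the red upright grip of the blue box's slide: a plate 16 mm thick (x), 40 wide (y), top 74 mm above the desk. Point: mid thickness and width, 55 mm above the desk. Slide home: 142 mm in front of the box's origin, 44 mm free between grip and box face. Axes as the box's; pull along -x. Behind it only the flat blade, 80 mm wide, its top 16 mm above the desk; not to be used
- blue_slide (a joint): how far the blue box's label slide is out (m): 0 home, 0.080 at its stop. A spring pulls it home, about 2 N at home rising to about 7 N at the stop. Let go when far out it snaps back; let go in the last 10 mm it goes home softly by itself. The slide weighs 0.2 kg
- magnifier: hand lens lying flat, 128 mm long overall, 56 mm across the ring, 8 mm high, between the pull lanes of the two boxes (loose; leave where it is). Origin at the centre of its underside
- pin_jar: small amber jar with a black cap, 48 mm across, 65 mm tall, standing between the two slide grips (loose; leave where it is). Origin at the centre of its underside
- mouse: black computer mouse, 105 x 60 x 33 mm (loose; leave where it is). Origin at the centre of its underside
- mug: blue ceramic mug, 80 mm across, 95 mm tall (loose; leave where it is). Origin at the centre of its underside
- spray_bottle: clear closed bottle with green cap, 60 mm across, 150 mm tall (loose; leave where it is). Origin at the centre of its underside
- forceps: steel forceps lying flat, 130 mm long, 6 mm high (loose; leave where it is). Origin at the centre of its underside

How it is judged:
By the outcome, as a careful person would: the job done as asked, in the order asked, and still so for the second after the job is handed in, with the robot touching nothing.
It also fails if it takes over 38 s, if anything falls off the work surface, if the arm or the gripper's body presses on something with over 40 N, if the wrist force passes 120 N, or if a joint passes its speed limit or range.

## Robot

A 7-joint arm with a two-finger parallel gripper is mounted at the origin on the work surface. World frame = base frame: x ahead of the robot, y to its left, z up, the work surface at z = 0. Lengths are in m, angles in rad, forces in N, time in s.
With the tool pointing down it reaches from about 0.4 to 0.85 m from the base axis. Payload 4.5 kg.
Tool frame: the origin (TCP) lies between the finger pads; the fingertips stand 19 mm ahead of it and the grasp point (between the pads) is the TCP (env.tips_ahead is the distance from the TCP to the fingertips, in m); z points along the fingers, x is the direction in which the jaws open and shut, and the axes are right-handed (so a half turn about z gives the same grasp; the last joint's range is limited). The gripper opens to 85 mm and grips with 20 to 120 N. Pads are 22 mm wide; open, the fingers measure 114 mm over their backs; the gripper's body (76 mm by 85 mm) begins 54 mm behind the grasp point. The pads swing forward as they close: fully open they stand 13 mm farther back than shut.
Start: joints at [-1.177, 0.689, -0.195, 1.565, 0.157, 0.902, -0.215], TCP at [0.22, 0.585, 0.22] pointing down, gripper open.
Joint ranges: [-3.01, 3.01], [-0.46, 2.08], [-1.47, 1.51], [0.13, 2.56], [-1, 4.14], [0.04, 2.09], [-2.66, 2.66]. Speed limits (rad/s): [2.57, 2.57, 3.14, 3.14, 3.14, 3.14, 3.14].

## Interface

Orientations are given as a 3x3 rotation matrix whose columns are the frame's x, y, z axes.
In Python, from bench import env gives the robot as it stands.
- The arm moves only by the tool carry_out, never from a script. Its arguments are lists of equal length, an entry for each row: "linear": the shift along the tool's x, y, z in mm, a list of three; "dr": the turn, a rotation vector about the tool's x, y, z in degrees, a list of three; "jaw": the closure, from -1 (fully open) to 1 (shut), so that 0 is half open. In form: {"linear": [[tx, ty, tz], ...], "dr": [[rx, ry, rz], ...], "jaw": [jaw, ...]}. A call has 1 to 12 rows; each row is the pose to reach, as a shift and turn from the pose commanded when the call began, along the tool's axes at that moment; what a row does not reach only later rows make up. A row lasts 1/10 s, in which the tool goes at most 50 mm and 8.59 degrees, less where a joint would pass 70% of its speed; a pose out of reach is approached as far as the arm can. A call with a gripper value outside its range is refused whole. The fingers move at their own pace and stop on an object; "force" is the grip in N (left out, the last holds). Time passes only in rows, so rows that repeat a pose let the fingers close. It gives the time, the measured TCP pose, the force and the opening at its end, in the units of the state.
- env.sense(): the state, without advancing time (a new reading comes with each control period).
- env.read_camera(name): name is "scene" or "side" or "wrist"; returns a dict with "image" (480x640x3 uint8, blue, green, red), "range_z" (480x640 float32, m along the optical axis (not along the pixel's ray), 0 where there is no reading), "fx", "fy", "cx", "cy" (pixels), "T" (4x4, takes a point from camera to world coordinates). Camera axes: x right, y up, looking along -z (the intrinsics and any distortion apply to the point x, -y, -z); pixel columns grow to the right and rows downward; lengths in m; the calibration is good to about 2 mm. The wrist camera is an equidistant fisheye: a pixel r from the principal point sees the ray r / f radians off the axis. A picture is of the moment at which its call begins.
- env.sign_off(): hands the job in, once; it reports no verdict.
The state is a dict: "time_s": time; "qpos": joint angles; "qvel": joint speeds; "tau": joint torques, N m; "tool_pos": TCP position; "tool_rot": TCP orientation; "wrist_force": force on the tool from outside, world axes, zero at the start; "wrist_torque": the same for the moment, N m; "width": finger opening in m.
Only numpy, scipy, OpenCV 4.12 (cv2) and the standard library are available. Lean on these libraries where they do the work, as an engineer would, in place of code of your own. Each camera call takes 0.05 s, during which the arm holds its last target. There are 200 camera calls.

## Working session

There is one attempt and no reset: what is moved stays moved. The work goes in short steps, Python scripts to look and compute and a tool call to move; the robot and the scene stay as the last step left them, time stands still between calls to the robot, and variables do not carry over. Pictures are saved under pics/ and viewed, about 8 in all and at most 12, crops included, and the job is handed in when it is done.

Besides the shell and the picture viewer there is one more tool, called after ">>>" as a command line: name --argument value ..., lists and objects as JSON in quotes. carry_out: Moves the arm, as the interface text tells. Its arguments: {"type":"object","properties":{"linear":{"type":"array"},"dr":{"type":"array"},"jaw":{"type":"array"},"force":{"type":"number"}},"required":["linear","dr","jaw"]}

```bash
mkdir -p pics
cat > h.py <<'E'
import numpy as np,cv2,pickle
from bench import env
def grab(n,f):
    c=env.read_camera(n); cv2.imwrite(f'pics/{f}.png',c['image']); pickle.dump(c,open(f'pics/{f}.pkl','wb')); return c
def load(f): return pickle.load(open(f'pics/{f}.pkl','rb'))
def world(c,u,v):
    d=c['range_z'][int(v),int(u)]
    p=np.array([(u-c['cx'])/c['fx']*d,-(v-c['cy'])/c['fy']*d,-d,1]); return (c['T']@p)[:3]
def cloud(c):
    v,u=np.mgrid[0:480,0:640]; d=c['range_z']
    p=np.stack([(u-c['cx'])/c['fx']*d,-(v-c['cy'])/c['fy']*d,-d,np.ones_like(d)],-1); return (p@c['T'].T)[...,:3]
E
python3 - <<'E'
from h import *
for n in('scene','side'):
    c=grab(n,n+'0'); print(n,c['T'].round(3).tolist(),c['fx'],c.keys())
s=env.sense(); print(s['time_s'],s['tool_pos'],s['tool_rot'],s['width'])
E
```

```text
scene [[0.728, -0.446, 0.52, 1.373], [0.685, 0.479, -0.549, -0.862], [-0.004, 0.756, 0.655, 1.06], [0.0, 0.0, 0.0, 1.0]] 620.2134861949123 dict_keys(['image', 'range_z', 'fx', 'fy', 'cx', 'cy', 'T'])
side [[0.924, 0.27, -0.269, 0.16], [-0.381, 0.686, -0.62, -0.966], [0.017, 0.676, 0.737, 1.16], [0.0, 0.0, 0.0, 1.0]] 622.6984206314156 dict_keys(['image', 'range_z', 'fx', 'fy', 'cx', 'cy', 'T'])
0.1 [0.21987821 0.58440419 0.21908857] [[ 3.52023576e-01  9.35991018e-01 -4.64913847e-04]
 [ 9.35989724e-01 -3.52023864e-01 -1.56061430e-03]
 [-1.62438173e-03  1.14218442e-04 -9.99998674e-01]] 0.08536703688412463
```

View pics/scene0.png

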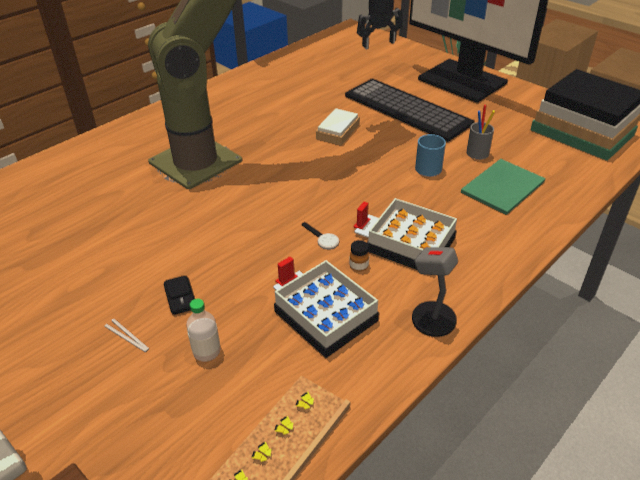

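View pics/side0.png

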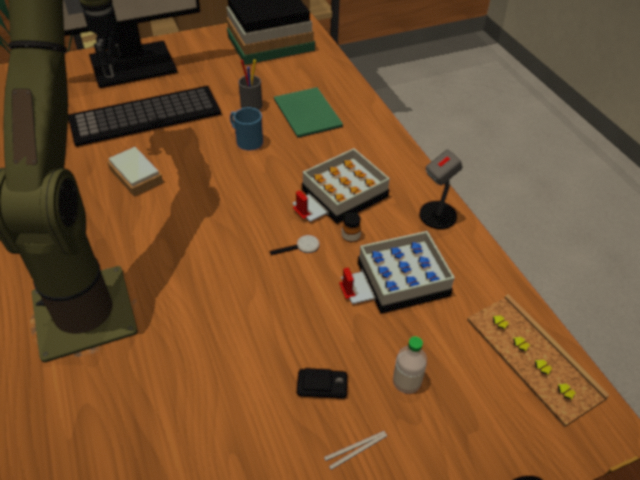

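The orange box is at about (413,232) in scene and (346,183) in side. Its red grip is at (363,215) in scene and (302,205) in side. The jar is at (359,256), the magnifier at (325,238), and the reader stand at (435,265). Next I'll measure the grip and box.

Run:
```python
from h import *
for f,(u0,v0,u1,v1),(a0,b0,a1,b1) in (('scene0',(350,195,380,240),(360,195,465,270)),('side0',(290,185,316,222),(298,145,395,220))):
    c=load(f);P=cloud(c);im=c['image'].astype(int)
    b,g,r=im[...,0],im[...,1],im[...,2]
    m=np.zeros((480,640),bool);m[v0:v1,u0:u1]=1
    m&=(r>110)&(g<50)&(b<50)
    p=P[m]; print(f,'red',len(p),p.min(0).round(3),p.max(0).round(3))
    t=p[p[:,2]>np.percentile(p[:,2],98)-.006]; print(' top',len(t),t.mean(0).round(4),cv2.minAreaRect((t[:,:2]*1000).astype(np.float32)))
    q=P[b0:b1,a0:a1].reshape(-1,3); 
    w=q[(q[:,2]>.060)&(q[:,2]<.075)]
    # exclude grip
    w=w[np.linalg.norm(w[:,:2]-t.mean(0)[:2],axis=1)>.04]
    print(' rim',len(w),cv2.minAreaRect((w[:,:2]*1000).astype(np.float32)))
    # jar & loose heights near grip
    ctr=t.mean(0)[:2]
    F=P.reshape(-1,3); n=F[(np.linalg.norm(F[:,:2]-ctr,axis=1)<.25)&(F[:,2]>.1)]
    print(' tall near',len(n), n.min(0).round(3) if len(n) else '', n.max(0).round(3) if len(n) else '')
for f,us in(('scene0',dict(jarcap=(359,247),ring=(328,241),handle=(306,226),mug=(431,142),reader=(437,258),desk=(340,190))),('side0',dict(jarcap=(352,218),ring=(308,244),handle=(274,251),mug=(248,116),reader=(445,165)))):
    for k,v in us.items(): print(f,k,world(load(f),*v).round(3))
```

```text
scene0 red 178 [ 0.565 -0.862  0.011] [1.373 0.131 1.06 ]
 top 33 [0.6229 0.046  0.1345] ((963.947998046875, -375.5881652832031), (22.44387435913086, 1270.578369140625), 39.04409408569336)
 rim 714 ((698.7455444335938, 136.13250732421875), (241.52525329589844, 208.4525146484375), 41.16005325317383)
 tall near 50 [ 0.846 -0.05   0.173] [ 0.866 -0.011  0.188]
side0 red 120 [ 0.16  -0.966 -0.006] [0.607 0.204 1.16 ]
 top 37 [0.5599 0.0778 0.1034] ((372.9481201171875, -423.0286865234375), (1165.9085693359375, 20.054595947265625), 69.58617401123047)
 rim 722 ((702.7902221679688, 126.51792907714844), (237.1241455078125, 215.93894958496094), 32.13604736328125)
 tall near 0  
scene0 jarcap [ 0.664 -0.011  0.064]
scene0 ring [0.55  0.001 0.007]
scene0 handle [0.468 0.004 0.008]
scene0 mug [0.514 0.483 0.065]
scene0 reader [ 0.901 -0.049  0.205]
scene0 desk [0.42  0.189 0.001]
side0 jarcap [ 0.661 -0.006  0.064]
side0 ring [ 0.546 -0.003  0.012]
side0 handle [0.461 0.011 0.007]
side0 mug [0.55  0.481 0.066]
side0 reader [ 0.886 -0.033  0.187]
```

Run:
```python
from h import *
from scipy.optimize import minimize
R=[]
for f,(u0,v0,u1,v1),(a0,b0,a1,b1) in (('scene0',(350,195,380,240),(368,195,465,270)),('side0',(290,185,316,222),(300,145,395,220))):
    c=load(f);P=cloud(c);ok=c['range_z']>0;im=c['image'].astype(int)
    b,g,r=im[...,0],im[...,1],im[...,2]
    m=np.zeros((480,640),bool);m[v0:v1,u0:u1]=1
    m&=(r>100)&(g<60)&(b<60)&ok
    p=P[m];p=p[(p[:,2]>.02)&(p[:,2]<.085)]; 
    p=p[np.linalg.norm(p[:,:2]-np.median(p[:,:2],0),axis=1)<.035]
    print(f,'red',len(p),np.median(p,0).round(4),p.min(0).round(3),p.max(0).round(3),cv2.minAreaRect((p[:,:2]*1000).astype(np.float32)))
    t=p[p[:,2]>.068]; print(' top',len(t),t.mean(0).round(4))
    m=np.zeros((480,640),bool);m[b0:b1,a0:a1]=1; m&=ok&(abs(r-b)<60)
    w=P[m]; w=w[(w[:,2]>.061)&(w[:,2]<.075)]; w=w[np.linalg.norm(w[:,:2]-np.median(p[:,:2],0),axis=1)>.035]
    # rim: fit rectangle outline of mid-rim (wall ~ few mm)
    def cost(x):
        a=x[2];d=w[:,:2]-x[:2];X=np.abs(d@[np.cos(a),np.sin(a)])-.088;Y=np.abs(d@[-np.sin(a),np.cos(a)])-.078
        e=np.abs(np.where((X>0)|(Y>0),np.hypot(np.maximum(X,0),np.maximum(Y,0)),np.minimum(-X,-Y)))
        return np.minimum(e,.015).mean()
    best=min((minimize(cost,[.70+dx,.13,a],method='Nelder-Mead',options=dict(xatol=1e-5,fatol=1e-7,maxiter=2000)) for dx in(-.01,.01) for a in np.radians(range(-10,66,8))),key=lambda s:s.fun)
    x=best.x; print(' box',x.round(4),np.degrees(x[2]),best.fun,len(w)); print(' grip pred',(x[:2]-.142*np.array([np.cos(x[2]),np.sin(x[2])])).round(4))
    cr=c['image'][max(v0-50,0):v0+100,u0-60:u0+140]; R.append(cv2.resize(cr,None,fx=2.9,fy=2.9,interpolation=cv2.INTER_CUBIC)[:, :580])
cv2.imwrite('pics/crop.png',cv2.resize(np.hstack(R),(800,300)))
```

```text
scene0 red 213 [0.5781 0.0964 0.0511] [0.566 0.08  0.02 ] [0.592 0.123 0.078] ((575.32373046875, 99.9933090209961), (23.68826675415039, 46.49977493286133), 13.844901084899902)
 top 56 [0.5753 0.1035 0.0727]
 box [0.7119 0.1412 0.2132] 12.21259866794884 0.004301856269020775 511
 grip pred [0.5731 0.1112]
side0 red 92 [0.5694 0.1111 0.0706] [0.559 0.077 0.02 ] [0.584 0.132 0.078] ((570.733154296875, 104.26954650878906), (21.454437255859375, 52.83344268798828), 9.23182487487793)
 top 63 [0.571  0.1076 0.0723]
 box [0.7117 0.1419 0.2383] 13.653487868413613 0.005921079245435785 616
 grip pred [0.5737 0.1084]
```

View pics/crop.png

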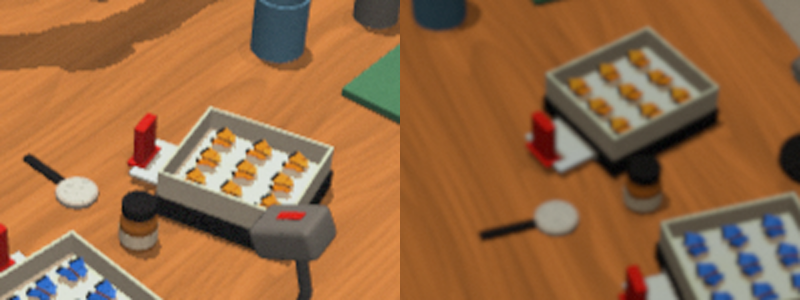

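The grip is at about (0.573, 0.108) with yaw about 12.7°. The box fit and the red cloud agree to a few mm, and the grip top measures 73 mm against 74 expected. I'll move to a standoff above it with the jaws along the pull axis. They stay only partly open, because the gap to the box is 44 mm.

>>> carry_out --linear '[[-20, 31, 3], [-43, 66, 6], [-67, 104, 9], [-91, 141, 12], [-115, 178, 15], [-139, 215, 18], [-163, 252, 21], [-187, 289, 24], [-211, 326, 27], [-235, 363, 30], [-259, 400, 33], [-283, 437, 36]]' --dr '[[0, 0, 5], [0, 0, 10], [0, 0, 15], [0, 0, 20], [0, 0, 25], [0, 0, 30], [0, 0, 35], [0, 0, 40], [0, 0, 45], [0, 0, 50], [0, 0, 55], [0, 0, 57]]' --jaw '[-0.2, -0.2, -0.2, -0.2, -0.2, -0.2, -0.2, -0.2, -0.2, -0.2, -0.2, -0.2]' --force 40

```text
time_s: 1.3
tool_pos: [0.53, 0.1648, 0.1834]
tool_rot: [[0.977, 0.212, -0.001], [0.212, -0.977, -0.0], [-0.001, 0.0, -1.0]]
wrist_force: [0.7, 1.1, -0.4]
width: 0.0516
```

```bash
cat > st.py <<'E'
from h import *
G=np.array([.573,.108]);A=np.radians(12.7)
def st(g=G,a=A):
    s=env.sense();R=s['tool_rot'];p=s['tool_pos']
    print('t',s['time_s'],'pos',p.round(4),'w',round(s['width'],4),'F',np.round(s['wrist_force'],1),'yaw',np.degrees(np.arctan2(R[1,0],R[0,0])).round(2),'tilt',R[2].round(3))
    print('to grip in tool mm',(R.T@(np.r_[g,.055]-p)*1000).round(1),'turn z',(np.degrees(np.arctan2(R[1,0],R[0,0])-a)).round(2)); return s
E
python3 -c "from st import *;st()"
```

```text
t 1.3 pos [0.53   0.1648 0.1834] w 0.0516 F [ 0.7  1.1 -0.4] yaw 12.26 tilt [-0.001  0.    -1.   ]
to grip in tool mm [ 30.1  64.6 128.4] turn z -0.44
```

>>> carry_out --linear '[[10, 22, 8], [20, 43, 16], [30, 64, 24], [30, 64, 24], [30, 64, 24]]' --dr '[[0, 0, 0], [0, 0, 0], [0, 0, 0], [0, 0, 0], [0, 0, 0]]' --jaw '[-0.2, -0.2, -0.2, -0.2, -0.2]'

```text
time_s: 1.8
tool_pos: [0.572, 0.1101, 0.1593]
tool_rot: [[0.977, 0.214, -0.001], [0.214, -0.977, 0.0], [-0.001, -0.0, -1.0]]
wrist_force: [0.3, 1.1, 0.2]
width: 0.0515
```

Run:
```python
from st import *
c=grab('wrist','w1');st();print(c['T'].round(3).tolist(),c['fx'],c['cx'],c['cy'])
```

```text
t 1.85 pos [0.5717 0.1112 0.1596] w 0.0515 F [ 0.4 -0.3  0.6] yaw 12.43 tilt [-0.001 -0.001 -1.   ]
to grip in tool mm [  0.6   3.5 104.6] turn z -0.27
[[0.977, -0.205, -0.06, 0.557], [0.214, 0.934, 0.287, 0.183], [-0.002, -0.293, 0.956, 0.314], [0.0, 0.0, 0.0, 1.0]] 371.64829954431775 319.30493173528396 239.19105969405686
```

View pics/w1.png

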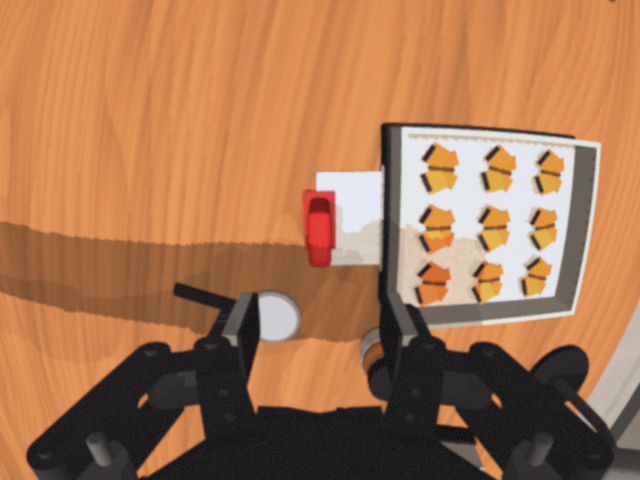

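The wrist view shows the grip at about (319,230), the blade running right to the box face at x≈383, and the fingers below. I'll compute the position from it with the fisheye model.

```bash
cat >> h.py <<'E'
def fish(c):
    v,u=np.mgrid[0:480,0:640]; x=(u-c['cx'])/c['fx'];y=(v-c['cy'])/c['fy'];th=np.hypot(x,y)+1e-9
    k=np.tan(np.minimum(th,1.4))/th; d=c['range_z']
    p=np.stack([x*k*d,-y*k*d,-d,np.ones_like(d)],-1); return (p@c['T'].T)[...,:3]
E
python3 - <<'E'
from h import *
c=load('w1');P=fish(c);im=c['image'].astype(int);b,g,r=im[...,0],im[...,1],im[...,2]
m=(c['range_z']>0)&(r>100)&(g<60)&(b<70);m[:180]=0;m[275:]=0;m[:,:295]=0;m[:,345:]=0
p=P[m];t=p[(p[:,2]>.069)&(p[:,2]<.082)]
print(len(p),len(t),t.mean(0),p.max(0),cv2.minAreaRect((t[:,:2]*1000).astype(np.float32)))
# box face line: base left edge / rim left
q=P[120:340,375:610].reshape(-1,3); w=q[(q[:,2]>.062)&(q[:,2]<.073)]
w=w[(w[:,0]>.55)&(w[:,1]>.0)]
print('rim',len(w),cv2.minAreaRect((w[:,:2]*1000).astype(np.float32)))
for k,uv in dict(blade=(350,200),bladeL=(350,175),bladeR=(360,262),desk=(200,100),ring=(278,315),box=(484,230)).items(): print(k,P[uv[1],uv[0]].round(4))
E
```

```text
1447 921 [0.57204833 0.10953823 0.07359011] [0.58781455 0.13205158 0.07608443] ((571.9235229492188, 110.39476013183594), (16.121868133544922, 38.73616409301758), 13.499341011047363)
rim 4727 ((710.5543823242188, 143.02835083007812), (174.43763732910156, 152.9141845703125), 13.607095718383789)
blade [0.5926 0.1319 0.0165]
bladeL [0.5879 0.1519 0.0168]
bladeR [0.6138 0.0814 0.0167]
desk [0.4503 0.1888 0.0011]
ring [0.554  0.0107 0.0086]
box [0.7045 0.1372 0.0387]
```

Wrist result: grip top is 16.1 × 38.7 mm at (0.572, 0.110), z 74 mm, yaw 13.4°, and 142 mm from the box centre. All of that matches the given sizes. Descending.

>>> carry_out --linear '[[0, 1, 15], [0, 1, 35], [0, 1, 55], [0, 1, 75], [0, 1, 90], [0, 1, 100], [0, 1, 104], [0, 1, 104], [0, 1, 104]]' --dr '[[0, 0, -1], [0, 0, -1], [0, 0, -1], [0, 0, -1], [0, 0, -1], [0, 0, -1], [0, 0, -1], [0, 0, -1], [0, 0, -1]]' --jaw '[-0.2, -0.2, -0.2, -0.2, -0.2, -0.2, -0.2, -0.2, -0.2]'

```text
time_s: 2.75
tool_pos: [0.5731, 0.1096, 0.0565]
tool_rot: [[0.973, 0.232, 0.001], [0.232, -0.973, 0.0], [0.001, -0.0, -1.0]]
wrist_force: [-0.6, 0.3, 0.5]
width: 0.0513
```

Run:
```python
from st import *
st(np.array([.572,.110]),np.radians(13.4)); c=grab('wrist','w2')
```

```text
t 2.75 pos [0.5731 0.1096 0.0565] w 0.0513 F [-0.6  0.3  0.5] yaw 13.41 tilt [ 0.001 -0.    -1.   ]
to grip in tool mm [-1.  -0.6  1.5] turn z 0.01
```

View pics/w2.png

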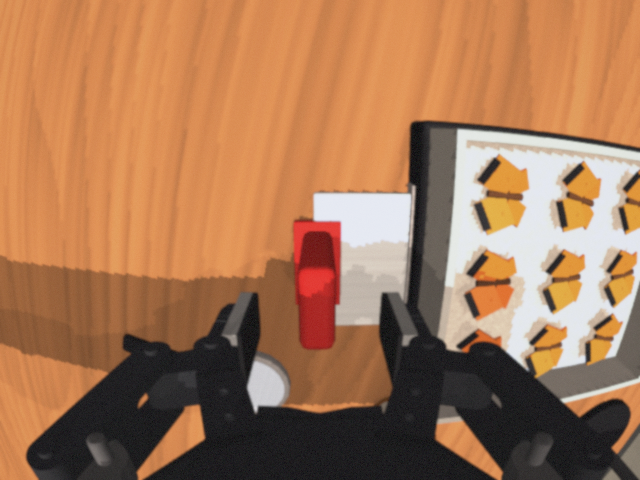

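The grip (centred at u≈318) sits midway between the pads (258 and 383), clear of the box. Closing.

>>> carry_out --linear '[[-1, 0, 1], [-1, 0, 1], [-1, 0, 1], [-1, 0, 1], [-1, 0, 1], [-1, 0, 1], [-1, 0, 1], [-1, 0, 1]]' --dr '[[0, 0, 0], [0, 0, 0], [0, 0, 0], [0, 0, 0], [0, 0, 0], [0, 0, 0], [0, 0, 0], [0, 0, 0]]' --jaw '[0.0, 0.3, 0.6, 1, 1, 1, 1, 1]' --force 40

```text
time_s: 3.6
tool_pos: [0.5721, 0.109, 0.0551]
tool_rot: [[0.973, 0.231, 0.001], [0.231, -0.973, 0.0], [0.001, -0.0, -1.0]]
wrist_force: [0.6, -0.2, 4.9]
width: 0.0149
```

>>> carry_out --linear '[[-3, 0, 0], [-8, 0, 0], [-15, 0, 0], [-22, 0, 0], [-29, 0, 0], [-36, 0, 0], [-43, 0, 0], [-50, 0, 0], [-57, 0, 0], [-64, 0, 0], [-69, 0, 0], [-72, 0, 0]]' --dr '[[0, 0, 0], [0, 0, 0], [0, 0, 0], [0, 0, 0], [0, 0, 0], [0, 0, 0], [0, 0, 0], [0, 0, 0], [0, 0, 0], [0, 0, 0], [0, 0, 0], [0, 0, 0]]' --jaw '[1, 1, 1, 1, 1, 1, 1, 1, 1, 1, 1, 1]'

```text
time_s: 4.8
tool_pos: [0.5028, 0.0923, 0.0551]
tool_rot: [[0.973, 0.231, 0.003], [0.231, -0.973, 0.001], [0.003, 0.0, -1.0]]
wrist_force: [7.3, -0.7, 3.3]
width: 0.0147
```

```bash
cat > pr.py <<'E'
from st import *
s=st(np.array([.572,.110]),np.radians(13.4));a=np.radians(13.4)
print('out mm',-(s['tool_pos'][:2]-[.5721,.109])@[np.cos(a),np.sin(a)]*1000,'lat',(s['tool_pos'][:2]-[.5721,.109])@[-np.sin(a),np.cos(a)]*1000,'Fax',s['wrist_force'][:2]@[np.cos(a),np.sin(a)])
E
python3 pr.py
```

```text
t 4.8 pos [0.5028 0.0923 0.0551] w 0.0147 F [ 7.3 -0.7  3.3] yaw 13.37 tilt [ 0.003  0.    -1.   ]
to grip in tool mm [71.4 -1.2  0.3] turn z -0.03
out mm 71.26137157011331 lat -0.16043952468404454 Fax 6.938127826762656
```

Pull force is 6.9 N and the slide is about 71 mm out. I'll creep to the stop.

>>> carry_out --linear '[[-2, 0, 0], [-4, 0, 0], [-6, 0, 0], [-8, 0, 0], [-9, 0, 0], [-10, 0, 0], [-10, 0, 0], [-10, 0, 0]]' --dr '[[0, 0, 0], [0, 0, 0], [0, 0, 0], [0, 0, 0], [0, 0, 0], [0, 0, 0], [0, 0, 0], [0, 0, 0]]' --jaw '[1, 1, 1, 1, 1, 1, 1, 1]'

```text
time_s: 5.6
tool_pos: [0.4943, 0.0903, 0.0551]
tool_rot: [[0.973, 0.231, 0.005], [0.231, -0.973, 0.001], [0.005, 0.0, -1.0]]
wrist_force: [8.1, -0.1, 1.7]
width: 0.0144
```

```bash
python3 pr.py
```

```text
t 5.6 pos [0.4943 0.0903 0.0551] w 0.0144 F [ 8.1 -0.1  1.7] yaw 13.37 tilt [ 0.005  0.    -1.   ]
to grip in tool mm [80.2 -1.2  0.5] turn z -0.03
out mm 80.04394325614078 lat -0.17377061646073333 Fax 7.847387206353805
```

>>> carry_out --linear '[[-1, 0, 0], [-2, 0, 0], [-3, 0, 0], [-3, 0, 0], [-3, 0, 0]]' --dr '[[0, 0, 0], [0, 0, 0], [0, 0, 0], [0, 0, 0], [0, 0, 0]]' --jaw '[1, 1, 1, 1, 1]'

```text
time_s: 6.1
tool_pos: [0.4943, 0.0903, 0.0551]
tool_rot: [[0.973, 0.231, 0.01], [0.231, -0.973, 0.002], [0.011, 0.0, -1.0]]
wrist_force: [11.9, 0.6, -1.5]
width: 0.0146
```

Run:
```python
exec(open('pr.py').read())
c=grab('wrist','w3')
```

```text
t 6.1 pos [0.4943 0.0903 0.0551] w 0.0146 F [11.9  0.6 -1.5] yaw 13.36 tilt [ 0.011  0.    -1.   ]
to grip in tool mm [80.2 -1.2  1. ] turn z -0.04
out mm 80.04950063169944 lat -0.18046371602259068 Fax 11.69717603491869
```

View pics/w3.png

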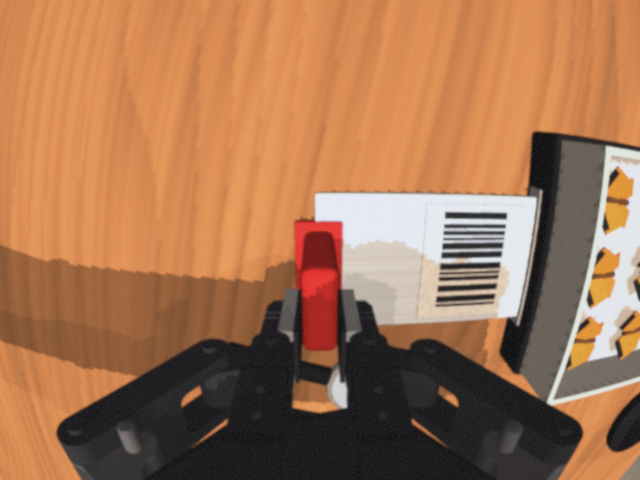

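At the stop: force rose from 7.8 to 11.7 N with no further motion, the slide is 80.0 mm out, and the barcode at (473,258) is fully exposed. Holding for 2.4 s.

>>> carry_out --linear '[[0, 0, 0], [0, 0, 0], [0, 0, 0], [0, 0, 0], [0, 0, 0], [0, 0, 0], [0, 0, 0], [0, 0, 0], [0, 0, 0], [0, 0, 0], [0, 0, 0], [0, 0, 0]]' --dr '[[0, 0, 0], [0, 0, 0], [0, 0, 0], [0, 0, 0], [0, 0, 0], [0, 0, 0], [0, 0, 0], [0, 0, 0], [0, 0, 0], [0, 0, 0], [0, 0, 0], [0, 0, 0]]' --jaw '[1, 1, 1, 1, 1, 1, 1, 1, 1, 1, 1, 1]'

```text
time_s: 7.35
tool_pos: [0.4942, 0.0903, 0.0551]
tool_rot: [[0.973, 0.231, 0.01], [0.231, -0.973, 0.002], [0.011, 0.0, -1.0]]
wrist_force: [12.7, 1.0, -1.4]
width: 0.0147
```

>>> carry_out --linear '[[0, 0, 0], [0, 0, 0], [0, 0, 0], [0, 0, 0], [0, 0, 0], [0, 0, 0], [0, 0, 0], [0, 0, 0], [0, 0, 0], [0, 0, 0], [0, 0, 0], [0, 0, 0]]' --dr '[[0, 0, 0], [0, 0, 0], [0, 0, 0], [0, 0, 0], [0, 0, 0], [0, 0, 0], [0, 0, 0], [0, 0, 0], [0, 0, 0], [0, 0, 0], [0, 0, 0], [0, 0, 0]]' --jaw '[1, 1, 1, 1, 1, 1, 1, 1, 1, 1, 1, 1]'

```text
time_s: 8.55
tool_pos: [0.4943, 0.0903, 0.0551]
tool_rot: [[0.973, 0.231, 0.01], [0.231, -0.973, 0.002], [0.011, 0.0, -1.0]]
wrist_force: [11.8, 0.4, -1.8]
width: 0.0144
```

```bash
python3 pr.py
```

```text
t 8.55 pos [0.4943 0.0903 0.0551] w 0.0144 F [11.8  0.4 -1.8] yaw 13.36 tilt [ 0.011  0.    -1.   ]
to grip in tool mm [80.2 -1.2  1. ] turn z -0.04
out mm 80.04026389650797 lat -0.16918798510160565 Fax 11.554112522114549
```

Held 2.9 s at the stop. Easing back at about 40–50 mm/s.

>>> carry_out --linear '[[2, 0, 0], [5, 0, 0], [9, 0, 0], [13, 0, 0], [17, 0, 0], [21, 0, 0], [25, 0, 0], [29, 0, 0], [33, 0, 0], [37, 0, 0], [41, 0, 0], [45, 0, 0]]' --dr '[[0, 0, 0], [0, 0, 0], [0, 0, 0], [0, 0, 0], [0, 0, 0], [0, 0, 0], [0, 0, 0], [0, 0, 0], [0, 0, 0], [0, 0, 0], [0, 0, 0], [0, 0, 0]]' --jaw '[1, 1, 1, 1, 1, 1, 1, 1, 1, 1, 1, 1]'

```text
time_s: 9.75
tool_pos: [0.5331, 0.0996, 0.0551]
tool_rot: [[0.973, 0.231, 0.001], [0.231, -0.973, 0.0], [0.001, 0.0, -1.0]]
wrist_force: [4.8, 0.5, 6.3]
width: 0.0145
```

>>> carry_out --linear '[[4, 0, 0], [8, 0, 0], [12, 0, 0], [16, 0, 0], [20, 0, 0], [24, 0, 0], [28, 0, 0], [31, 0, 0], [34, 0, 0], [36, 0, 0], [38, 0, 0], [38, 0, 0]]' --dr '[[0, 0, 0], [0, 0, 0], [0, 0, 0], [0, 0, 0], [0, 0, 0], [0, 0, 0], [0, 0, 0], [0, 0, 0], [0, 0, 0], [0, 0, 0], [0, 0, 0], [0, 0, 0]]' --jaw '[1, 1, 1, 1, 1, 1, 1, 1, 1, 1, 1, 1]'

```text
time_s: 10.95
tool_pos: [0.5691, 0.1083, 0.0551]
tool_rot: [[0.973, 0.231, -0.001], [0.231, -0.973, -0.0], [-0.001, -0.0, -1.0]]
wrist_force: [2.9, -0.2, 8.4]
width: 0.0145
```

```bash
python3 pr.py
```

```text
t 10.95 pos [0.5691 0.1083 0.0551] w 0.0145 F [ 2.9 -0.2  8.4] yaw 13.38 tilt [-0.001 -0.    -1.   ]
to grip in tool mm [ 3.2 -0.9  0.1] turn z -0.02
out mm 3.0885359202849254 lat 0.05980490374790214 Fax 2.793708468687263
```

Last 3 mm, feeling for the home stop.

>>> carry_out --linear '[[1, 0, 0], [2, 0, 0], [3, 0, 0], [4, 0, 0], [4, 0, 0], [4, 0, 0]]' --dr '[[0, 0, 0], [0, 0, 0], [0, 0, 0], [0, 0, 0], [0, 0, 0], [0, 0, 0]]' --jaw '[1, 1, 1, 1, 1, 1]'

```text
time_s: 11.55
tool_pos: [0.572, 0.1091, 0.0551]
tool_rot: [[0.973, 0.231, -0.002], [0.231, -0.973, -0.001], [-0.002, -0.0, -1.0]]
wrist_force: [1.2, -0.3, 9.5]
width: 0.0146
```

```bash
python3 pr.py
```

```text
t 11.55 pos [0.572  0.1091 0.0551] w 0.0146 F [ 1.2 -0.3  9.5] yaw 13.38 tilt [-0.002 -0.    -1.   ]
to grip in tool mm [ 0.2 -0.9  0.1] turn z -0.02
out mm 0.04005214918981617 lat 0.07676266830036328 Fax 1.1304273851068833
```

It's back home: position is 0.0 mm and the force is below the spring's 2 N. Opening to 51 mm, then checking symmetry before I rise.

>>> carry_out --linear '[[0, 0, 0], [0, 0, 0], [0, 0, 0], [0, 0, 0], [0, 0, 0], [0, 0, 0], [0, 0, 0]]' --dr '[[0, 0, 0], [0, 0, 0], [0, 0, 0], [0, 0, 0], [0, 0, 0], [0, 0, 0], [0, 0, 0]]' --jaw '[0.5, 0.3, 0.1, 0, -0.2, -0.2, -0.2]'

```text
time_s: 12.25
tool_pos: [0.5736, 0.1095, 0.0548]
tool_rot: [[0.973, 0.232, -0.0], [0.232, -0.973, 0.0], [-0.0, -0.0, -1.0]]
wrist_force: [-0.7, 0.3, 0.6]
width: 0.0513
```

>>> carry_out --linear '[[0, 0, -5], [0, 0, -15], [0, 0, -30], [0, 0, -50], [0, 0, -75], [0, 0, -100], [0, 0, -125], [0, 0, -140], [0, 0, -150], [0, 0, -150]]' --dr '[[0, 0, 0], [0, 0, 0], [0, 0, 0], [0, 0, 0], [0, 0, 0], [0, 0, 0], [0, 0, 0], [0, 0, 0], [0, 0, 0], [0, 0, 0]]' --jaw '[-0.2, -0.2, -0.2, -0.2, -0.2, -0.2, -0.2, -0.2, -0.2, -0.2]'

```text
time_s: 13.25
tool_pos: [0.5745, 0.1096, 0.2066]
tool_rot: [[0.973, 0.231, 0.003], [0.231, -0.973, 0.001], [0.003, -0.0, -1.0]]
wrist_force: [-0.6, 0.0, 0.1]
width: 0.0513
```

Run:
```python
from h import *
c=grab('wrist','w4');P=fish(c);im=c['image'].astype(int);b,g,r=im[...,0],im[...,1],im[...,2]
m=(c['range_z']>0)&(r>100)&(g<60)&(b<70)
p=P[m];t=p[(p[:,2]>.069)&(p[:,2]<.082)&(abs(p[:,0]-.56)<.06)&(abs(p[:,1]-.11)<.05)]
print('grip',t.mean(0),cv2.minAreaRect((t[:,:2]*1000).astype(np.float32)))
s1=grab('scene','scene1');a=cv2.absdiff(s1['image'],load('scene0')['image']).max(2)>60
n,_,st,_=cv2.connectedComponentsWithStats(cv2.dilate(a.astype(np.uint8),np.ones((3,3))))
print([x.tolist() for x in st[1:] if x[4]>40])
cv2.imwrite('pics/fin.png',np.hstack([cv2.resize(c['image'],(400,300)),cv2.resize(s1['image'],(400,300))]))
```

```text
grip [0.571903   0.10987088 0.07337196] ((571.5228271484375, 110.7738037109375), (15.439358711242676, 37.687442779541016), 13.556865692138672)
[[217, 0, 16, 29, 204], [368, 0, 27, 23, 439], [204, 9, 213, 252, 12195], [145, 59, 13, 19, 145], [376, 225, 13, 11, 73], [354, 227, 18, 9, 101], [392, 231, 10, 11, 90], [369, 255, 32, 19, 362]]
```

View pics/fin.png

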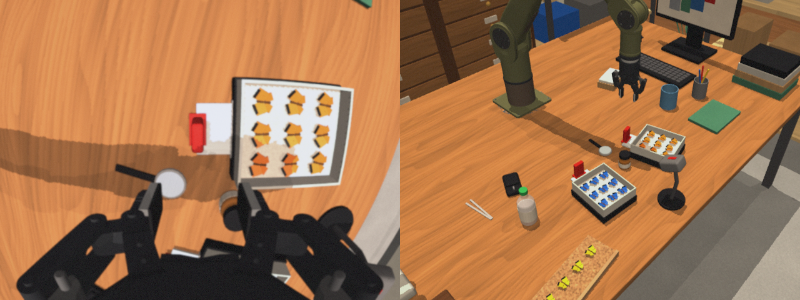

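The grip is back within 0.4 mm of where it started. The jar, magnifier and the rest look unmoved, and the differences near the box look like the arm's shadow.

```bash
python3 -c "
from h import *
for f in('scene0','scene1'):print(f,world(load(f),359,247).round(3),world(load(f),328,241).round(3))
print(env.sign_off())"
```

```text
scene0 [ 0.664 -0.011  0.064] [0.55  0.001 0.007]
scene1 [ 0.666 -0.014  0.067] [ 0.552 -0.001  0.009]
the job is handed in; nothing more can be done
None
```

I pulled the orange box's slide out to its stop, held it there for about 2.9 s, eased it fully home at about 40 mm/s and let go. I handed the job in at about 13 s on the robot's clock.

- **At the stop:** the slide was 80.0 mm out. The force rose from 7.8 to 11.7 N with no further movement, and the barcode was in full view. I had no signal from the desk reader itself.
- **Back home:** with the slide released and the arm raised clear, the grip measured within 0.4 mm of its starting position. The wrist force was about 0.
- **Rest of the desk:** the blue slide looked shut and untouched in the final picture. The jar and magnifier measured the same to within about 4 mm of depth-camera noise. I checked the other loose things only by eye in a small picture.
- **Unresolved:** comparing the before and after pictures showed a few changed patches near the orange box and jar. I took these to be the arm's shadow but did not check further. No check failed.

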